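# Clear the drip stand and hold the cleaner's lid open

### The arm

A 6-joint arm with a two-finger parallel gripper is mounted at the origin on the work surface. World frame = base frame: x ahead of the robot, y to its left, z up, the work surface at z = 0. Lengths are in m, angles in rad, forces in N, time in s.
With the tool pointing down it reaches from about 0.375 to 0.9 m from the base axis. Payload 3.1 kg.
Tool frame: the origin (TCP) lies where the fingers leave the gripper's body, on its centre line; the fingertips stand manip.tip_reach ahead of it and the grasp point (between the pads) lies 54 mm ahead of it (manip.tip_reach is the distance from the TCP to the fingertips, in m); z points along the fingers, y is the direction in which the jaws open and shut (so a half turn about z gives the same grasp; the last joint's range is limited). The gripper opens to 85 mm and grips with 20 to 120 N. Pads are 22 mm wide; open, the fingers measure 114 mm over their backs; the gripper's body (76 mm by 85 mm) begins 54 mm behind the grasp point. The pads swing forward as they close: fully open they stand 13 mm farther back than shut.
Start: joints at [1.131, 0.527, 1.433, -0, 1.181, -0.178], TCP at [0.162, 0.604, 0.304] pointing down, gripper open.
Joint ranges: [-3.08, 3.08], [-0.75, 2.2], [0.22, 2.44], [-1.43, 4.57], [0, 2.65], [-2.85, 2.85]. Speed limits (rad/s): [2.79, 2.79, 3.14, 3.14, 3.14, 3.14].

### API

Orientations are given as a unit quaternion [x, y, z, w].
In Python, from station import manip, cams, order gives the robot as it stands. The module is installed in compiled form; this text tells all that it offers.
- The arm moves only by the tool drive_tool, never from a script. Its arguments are lists of equal length, an entry for each row: "linear": the shift along the tool's x, y, z in mm, a list of three; "rot": the turn, a rotation vector about the tool's x, y, z in degrees, a list of three; "hand": the finger opening in mm, from 0 to 85.4. A call has 1 to 20 rows; each row shifts and turns the pose as measured when the row begins, along the tool's axes as they then stand; what a row does not reach is not made up. A row lasts 1/12 s, in which the tool goes at most 41.7 mm and 7.16 degrees, less where a joint would pass 70% of its speed; a pose out of reach is approached as far as the arm can. A call with a gripper value outside its range is refused whole. The fingers move at their own pace and stop on an object; "force" is the grip in N (left out, the last holds). Time passes only in rows, so rows that do not move let the fingers close. It gives the time, the measured TCP pose, the force and the opening at its end, in the units of the state.
- manip.sense(): the state, without advancing time (a new reading comes with each control period).
- cams.snapshot(name): name is "scene" or "top"; returns the picture (384x512x3 uint8, red, green, blue); there is no depth.
- cams.camera_model(name): a dict with "vfov" (degrees; the focal length in pixels is half the picture's height over the tangent of half this angle, whatever the lens; pixels are square), "cx", "cy" (the principal point, pixels), "rvec" (rotation vector, rad) and "tvec" (3), from world to camera coordinates, as OpenCV has them. Camera axes: x right, y down, z forward; pixel columns grow to the right and rows downward; lengths in m; the calibration is good to about 2 mm. A picture is of the moment at which its call begins. camera_model takes no time and is no camera call.
- order.sign_off(): hands the job in, once; it reports no verdict.
Trained networks look in the newest picture that a camera, given by its name, has taken for a name from the list of things; names that differ only in an ending like _2 or _b are one class to them, and where a whole thing is asked for, a point or a joint stands for the part that bears it (a point fixed in the world has none). Each returns a list of dicts, best first, with "score" (0 to 1); they miss things now and then, are a little off and sometimes report something else, mostly with a low value. They report only what shows in the picture. A call takes as long as a camera call. They do not tell look-alikes from the thing itself.
- cams.regions_of(label, camera): "pixels" (384x512 bool, what is visible of it) and "rect" ([left, top, right, bottom] in pixels, round what is visible of it).
- cams.spot_point(label, camera): "at" ([column, row] in pixels: a listed point, or the origin of a listed thing).
The state is a dict: "t": time; "q": joint angles; "qd": joint speeds; "tau": joint torques, N m; "tcp_pos": TCP position; "tool_rot": TCP orientation; "force": force on the tool from outside, world axes, zero at the start; "ft_torque": the same for the moment, N m; "finger_gap": opening from 0.0 (shut) to 1.0 (fully open).
Only numpy, scipy, OpenCV 4.12 (cv2) and the standard library are available. Lean on these libraries where they do the work, as an engineer would, in place of code of your own. Each camera call takes 0.05 s, during which the arm holds its last target. There are 200 camera calls.

### The job

The bench-top ultrasonic cleaner has finished and I need the drip stand free for the basket that is still in its tank: lift the drained basket of buckles off the stand by its bail handle and set it down gently and upright in the middle of the black drying mat, and let go of it. Then raise the cleaner's lid to 50 degrees from closed (within 5), never letting it drop, and finish still holding it steady there with the gripper while I take the washed basket out: the lid has no stay, and at that angle it sheds its drips back into the tank. Leave the bottle, the green bin and the brush where they are.

Things in the scene. Friction and masses are not known exactly. Their poses are not given: they have to be found in the camera images.
- cleaner: bench-top ultrasonic cleaner, brushed-steel box fixed on the bench, 190 mm deep (x) by 250 mm wide (y), its rim 165 mm high; grey control panel on its front, which faces the robot (its -x side, turned by at most about 15 degrees). Origin at the centre of its underside; x points from front to back, y to its left along the hinge, z up. Another such basket lies in the tank under the closed lid.
- lid (a joint): the cleaner's steel lid, 190 mm from hinge to front edge, 256 mm wide, 6 mm thick with a skirt reaching 13 mm below it at the front, 0.36 to 0.54 kg; hinged along the rear top edge of the cleaner. Value in rad: 0 closed, growing as the front edge rises and swings back (away from the robot); 50 degrees is 0.873. It stops at 1.48. The hinge is free and without stay or spring: let go, the lid falls shut from any angle; holding it open takes under 5 N at the handle.
- lid_handle (a point): middle of the black bar handle on top of the lid, on the bar's axis: a round bar of 14 mm diameter and 132 mm length, along the hinge direction (the cleaner's y), standing 38 mm (to its axis) above the lid's top face on two round posts of 12 mm diameter 60 mm either side of its middle. It lies 150 mm from the hinge axis towards the front edge, and 46 mm above the hinge axis when closed, 212 mm above the bench. It swings with the lid.
- lid_hinge (a point): point on the lid's hinge axis, middle of its width: 91 mm behind the cleaner's origin (+x of the cleaner) and 166 mm above the bench. The axis is horizontal, along the cleaner's y. The point's frame turns with the lid.
- basket: loose blue-coated wire dip basket full of steel strap buckles (the buckles are fixed in it), 150 mm (its x) by 100 mm (its y), sides 45 mm high, about 0.35 to 0.7 kg, with one fixed upright bail over the middle, along its y. At the start it stands on the drip stand. Origin at the centre of its underside, z up.
- basket_handle (a point): middle of the black grip of the basket's bail: a round bar of 12 mm diameter, 70 mm long along the basket's y, its axis 92 mm above the basket's underside (over 45 mm free space below it). The bail's thin wire legs go down at 48 mm either side.
- stand: drip stand fixed on the bench: grey drip tray 206 by 162 mm with a steel wire grid 196 mm (its x) by 152 mm (its y), whose flat top is 60 mm above the bench; its four thin corner posts stand 15 mm above the grid. Origin at the centre of its underside, z up. To the left or to the right of the cleaner.
- mat: black ribbed rubber drying mat fixed flat on the bench, 220 mm (its x) by 180 mm (its y), 4 mm thick, on the other side of the cleaner from the stand. Origin at the centre of its underside, z up.
- bottle: bystander: closed white plastic bottle of cleaning concentrate with a yellow label and blue cap, 64 mm diameter, 190 mm high, standing on the bench behind the stand or the mat. Origin at the centre of its underside.
- bin: bystander: small open green plastic bin of buckles, 150 by 110 by 70 mm high, standing on the bench behind the stand or the mat. Origin at the centre of its underside.
- brush: bystander: flat cleaning brush with a wooden handle and grey bristles, 200 by 42 by 20 mm, lying crosswise on the bench between the robot and the cleaner. Origin at the middle of its length, at its underside; x along it.
There are look-alikes about, which are no part of the job. There is more than one size of the basket; the job needs the smallest.

How it is judged:
On the way, in this order (a step that is already met when the one before it is completed fails the run):
1. the basket, held at its bail, is lifted clear of the drip stand (z of basket in the frame of stand above 0.085 m and contact force between basket and stand below 0.1 N and z of the grasp point in the frame of basket above 0.06 m and distance between the grasp point and basket_handle below 0.06 m), for 0.1 s.
2. the basket stands upright and still in the middle of the mat, let go (horizontal distance between basket and mat below 0.045 m and height (world z) of basket below 0.012 m and angle between basket's own z axis and vertical below 0.08 rad and linear speed of basket below 0.03 m/s and contact force between the fingers and basket below 0.1 N), for 0.2 s.
At the end, for the whole second after the job is handed in: The lid stands still between 45 and 55 degrees (0.785 to 0.960 rad), held by the gripper's fingers and by nothing else (contact force over 0.5 N; no loose thing props it), while the basket stands upright (within 0.08 rad) and let go on the drying mat, its centre within 45 mm of the mat's centre (all of step 2 and value of joint lid between 0.785 and 0.96 rad and velocity of joint lid between -0.1 and 0.1 rad/s and contact force between the fingers and lid above 0.5 N and contact force between lid and basket below 0.1 N and contact force between lid and bottle below 0.1 N and contact force between lid and bin below 0.1 N and contact force between lid and brush below 0.1 N); the arm keeps its last pose, push and grip.
It fails at once if the basket is dropped (moving faster than 0.5 m/s while nothing holds it) (linear speed of basket above 0.5 m/s and contact force between each of the fingers, the arm and basket below 0.05 N).
It fails at once if the basket is tipped over by more than 40 degrees (angle between basket's own z axis and vertical above 0.7 rad).
It fails at once if the lid drops (closing faster than 2 rad/s) (velocity of joint lid below -2 rad/s).
It fails at once if the bottle, the bin or the brush is moved by more than 25 mm, or the bottle tipped (distance of any of bottle, bin, brush from where it was at the start of the episode above 0.025 m or angle between bottle's own z axis and vertical above 0.3 rad).
It also fails if it takes over 72 s, if anything falls off the work surface, if the arm or the gripper's body presses on something with over 40 N, if the wrist force passes 120 N, or if a joint passes its speed limit or range.

## Working session

There is one attempt and no reset: what is moved stays moved. The work goes in short steps, Python scripts to look and compute and a tool call to move; the robot and the scene stay as the last step left them, time stands still between calls to the robot, and variables do not carry over. Pictures are saved under pics/ and viewed, about 8 in all and at most 12, crops included, and the job is handed in when it is done.

Besides the shell and the picture viewer there is one more tool, called after "Call:" by a JSON object that holds its "method" and its "body", one argument or row to a line. drive_tool: Moves the arm, as the interface text tells. Its arguments: {"type":"object","properties":{"linear":{"type":"array","items":{"type":"array","items":{"type":"number"}}},"rot":{"type":"array","items":{"type":"array","items":{"type":"number"}}},"hand":{"type":"array","items":{"type":"number"}},"force":{"type":"number"}},"required":["linear","rot","hand"]}

```bash
mkdir -p pics; cat > h.py <<'E'
import numpy as np, cv2
from station import manip, cams, order
from scipy.spatial.transform import Rotation as R
def cam(n):
    m=cams.camera_model(n); f=192/np.tan(np.radians(m['vfov'])/2)
    K=np.array([[f,0,m['cx']],[0,f,m['cy']],[0,0,1.]]); return K,np.array(m['rvec'],float),np.array(m['tvec'],float)
def proj(n,P):
    K,r,t=cam(n); return cv2.projectPoints(np.atleast_2d(np.array(P,float)),r,t,K,None)[0][:,0]
def ray(n,uv,z):
    K,r,t=cam(n); M=cv2.Rodrigues(r)[0]; d=M.T@np.linalg.inv(K)@np.array([uv[0],uv[1],1.]); c=-M.T@t
    return c+d*(z-c[2])/d[2]
E
python3 - <<'E'
from h import *
ims=[cams.snapshot(n) for n in('scene','top')]
for n,i in zip(('scene','top'),ims): cv2.imwrite(f'pics/{n}0.png',cv2.resize(i[...,::-1],(800,600),interpolation=cv2.INTER_CUBIC)); print(n,[np.round(a,3).tolist() for a in cam(n)])
s=manip.sense(); print(s,manip.tip_reach)
Z=dict(cleaner=0,lid_handle=.212,lid_hinge=.166,basket=.06,basket_handle=.152,stand=0,mat=0,bottle=0,bin=0,brush=0)
for k,z in Z.items():
  for n in('scene','top'):
    for d in cams.spot_point(k,n)[:4]: print(k,n,round(d['score'],2),np.round(d['at'],1),np.round(ray(n,d['at'],z),3))
E
```

```text
scene [[[364.826, 0.0, 251.326], [0.0, 364.826, 193.363], [0.0, 0.0, 1.0]], [2.276, 1.237, -0.381], [-0.167, -0.279, 1.599]]
top [[[460.623, 0.0, 258.033], [0.0, 460.623, 185.85], [0.0, 0.0, 1.0]], [2.134, -2.192, 0.101], [-0.092, 0.481, 1.739]]
{'t': 0.1, 'q': array([ 1.13050081e+00,  5.28369115e-01,  1.43379079e+00, -8.71010897e-08,
        1.18141079e+00, -1.78510651e-01]), 'qd': array([ 0.00137678, -0.00271851, -0.0035401 ,  0.00210694, -0.00216718,
       -0.00105761]), 'tau': array([ 7.92705396e-05, -4.43306923e+01, -1.78586107e+01, -2.57933480e-04,
        3.88835615e-03, -1.67278245e-05]), 'tcp_pos': array([0.16150882, 0.60324006, 0.30302856]), 'tool_rot': array([ 1.30518912e-01,  9.91445327e-01, -9.42072656e-04, -3.01109580e-04]), 'force': array([ 0.23836115, -0.50815396, -0.3039817 ]), 'ft_torque': array([ 0.01641398, -0.05188358,  0.01798951]), 'finger_gap': 0.9995637821808528} 0.0726
cleaner scene 0.74 [279.2 238.6] [ 0.591 -0.066  0.   ]
lid_handle scene 0.89 [275.6 189.6] [ 0.524 -0.049  0.212]
lid_handle top 0.63 [240.  167.3] [ 0.525 -0.046  0.212]
lid_hinge scene 0.6
[... 581 characters left out ...]
.571  0.152]
basket_handle top 0.96 [321.9 175.3] [ 0.497 -0.333  0.152]
basket_handle top 0.6 [391.6 204.7] [ 0.386 -0.574  0.152]
basket_handle top 0.58 [324.1 258. ] [ 0.206 -0.329  0.152]
stand scene 0.58 [206.  251.1] [ 0.492 -0.308  0.   ]
stand top 0.74 [311.7 181.8] [ 0.491 -0.313  0.   ]
mat scene 0.84 [348.6 167.4] [0.481 0.358 0.   ]
mat top 0.55 [142.  187.5] [0.487 0.347 0.   ]
mat top 0.44 [313.3 182.6] [ 0.488 -0.319  0.   ]
bottle scene 0.93 [225.5 313.5] [ 0.714 -0.361  0.   ]
bin scene 0.72 [390.6 218.7] [0.748 0.327 0.   ]
bin top 0.85 [150.1 120.2] [0.753 0.315 0.   ]
brush scene 0.42 [198.5 234.8] [ 0.421 -0.3    0.   ]
brush top 0.58 [245.8 204.3] [ 0.411 -0.055  0.   ]
```

View pics/scene0.png

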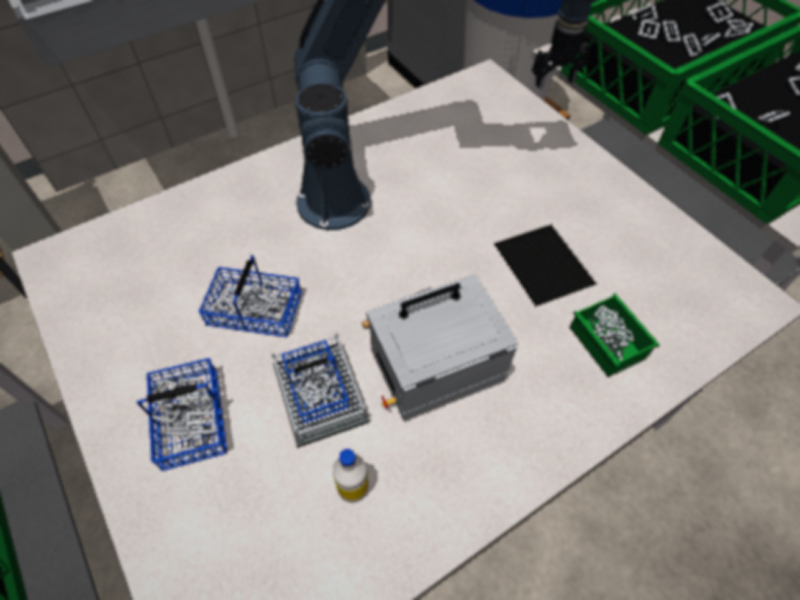

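View pics/top0.png

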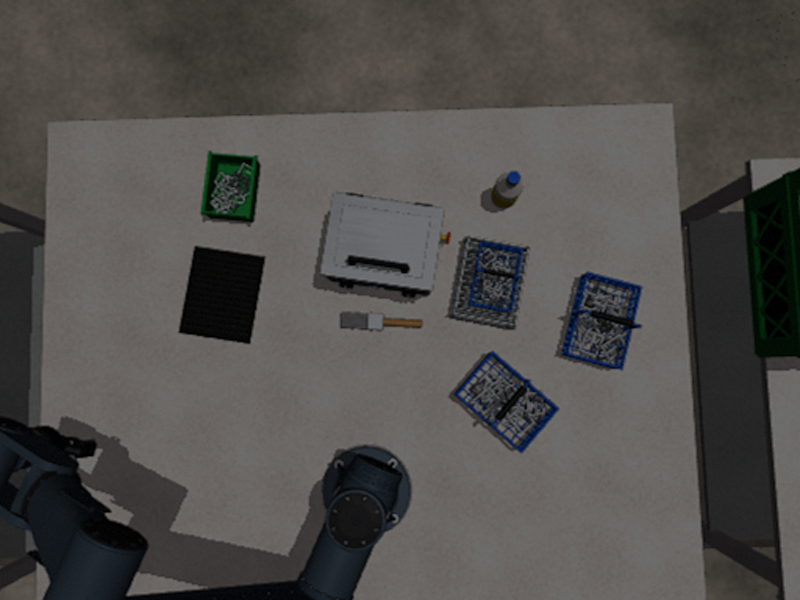

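Scene (800 px view): three blue baskets, on the stand at (320,380), and larger look-alikes on the bench at (250,300) and (185,412). The one on the stand looks smallest, and it is on the drip stand. The mat is at (545,263), the cleaner at (440,345) and the brush lies in front of the cleaner. I'll confirm in a crop and measure the yaws.

```bash
python3 - <<'E'
from h import *
S=cams.snapshot('scene');T=cams.snapshot('top')
a=cv2.resize(S[205:290,165:245,::-1],(400,425),interpolation=cv2.INTER_CUBIC); b=cv2.resize(T[145:215,280:345,::-1],(395,425),interpolation=cv2.INTER_CUBIC)
cv2.imwrite('pics/c1.png',np.clip(np.hstack([a,b])*1.3,0,255).astype(np.uint8))
def rect(k,n,z):
  for d in cams.regions_of(k,n)[:4]:
    ys,xs=np.nonzero(d['pixels'])
    P=np.array([ray(n,(x,y),z)[:2] for x,y in zip(xs,ys)],np.float32)
    c,s,an=cv2.minAreaRect(P); print(k,n,round(d['score'],2),d['rect'],np.round(c,3),np.round(s,3),round(an,1))
for n in('scene','top'):
  rect('basket',n,.105); rect('mat',n,.004); rect('lid',n,.17); rect('stand',n,.06); rect('bin',n,.07); rect('brush',n,.02); rect('bottle',n,.1)
E
```

```text
basket scene 0.94 [86.2, 231.6, 148.4, 304.0] [ 0.426 -0.58 ] [0.157 0.219] 73.4Traceback (most recent call last):
  File "<stdin>", line 11, in <module>
  File "<stdin>", line 8, in rect
  File "h.py", line 10, in ray
    K,r,t=cam(n); M=cv2.Rodrigues(r)[0]; d=M.T@np.linalg.inv(K)@np.array([uv[0],uv[1],1.]); c=-M.T@t
          ~~~^^^
  File "h.py", line 5, in cam
    m=cams.camera_model(n); f=192/np.tan(np.radians(m['vfov'])/2)
ValueError: time passes only in moves, steps and waits
```

View pics/c1.png

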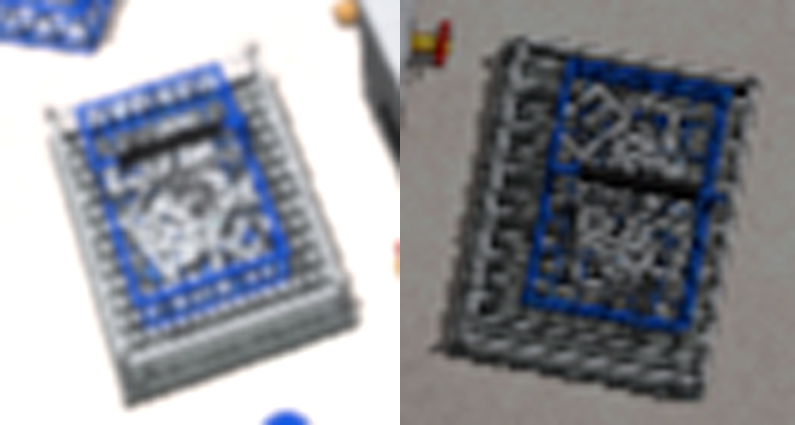

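The crop shows the stand's basket with its bail bar at scene px (189,237)-(210,231) and top px (310,173)-(330,176). It is the smallest of the three, and its rim is about 100x150. I'll cache the calibration and rerun the measurements.

```bash
sed -i 's/^def cam/import functools\n@functools.lru_cache\ndef cam/' h.py; cat >> h.py <<'E'
def rays(n,uv,z):
    K,r,t=cam(n); M=cv2.Rodrigues(r)[0]; d=np.c_[np.atleast_2d(uv),np.ones(len(np.atleast_2d(uv)))]@np.linalg.inv(K).T@M; c=-M.T@t
    return (c+d*((z-c[2])/d[:,2])[:,None])[:,:2]
def rect(k,n,z,m=4):
  for d in cams.regions_of(k,n)[:m]:
    ys,xs=np.nonzero(d['pixels'])
    c,s,an=cv2.minAreaRect(rays(n,np.c_[xs,ys],z).astype(np.float32)); print(k,n,round(d['score'],2),np.round(d['rect']),np.round(c,3),np.round(s,3),round(an,1))
def tri(us,ut):
    Ps=[]
    for n in('scene','top'):
        K,r,t=cam(n); Ps.append(K@np.c_[cv2.Rodrigues(r)[0],t])
    X=cv2.triangulatePoints(*Ps,np.array(us,float).reshape(2,1),np.array(ut,float).reshape(2,1))[:,0]; return X[:3]/X[3]
E
python3 - <<'E'
from h import *
for n in('scene','top'): cams.snapshot(n)
for n in('scene','top'):
  for k,z in dict(basket=.105,mat=.004,lid=.17,lid_handle=.212,stand=.06,bin=.07,brush=.02,bottle=.1).items(): rect(k,n,z)
A=tri((188.6,237),(330.2,176.3));B=tri((210,230.6),(309.6,173.3));print(A,B,(A+B)/2,np.linalg.norm(A-B))
print(proj('top',[A,B]),tri((275.6,189.6),(240,167.3)))
E
```

```text
basket scene 0.84 [ 86. 233. 147. 302.] [ 0.426 -0.581] [0.16  0.219] 73.7
basket scene 0.8 [180. 217. 221. 271.] [ 0.505 -0.319] [0.104 0.163] 80.1
basket scene 0.61 [127. 163. 193. 217.] [ 0.238 -0.333] [0.217 0.208] 46.9
mat scene 0.66 [319. 144. 383. 193.] [0.483 0.351] [0.181 0.224] 77.9
lid scene 0.91 [233. 177. 331. 249.] [ 0.574 -0.059] [0.261 0.192] 80.4
lid_handle scene 0.63 [235. 176. 332. 248.] [ 0.595 -0.076] [0.254 0.189] 79.8
stand scene 0.71 [176. 215. 236. 286.] [ 0.508 -0.318] [0.156 0.221] 78.8
stand scene 0.27 [318. 144. 383. 198.] [0.51  0.309] [0.174 0.213] 79.7
bin scene 0.6 [369. 192. 421. 244.] [0.751 0.299] [0.154 0.168] 83.1
bin scene 0.23 [175. 215. 238. 287.] [ 0.513 -0.32 ] [0.157 0.221] 76.6
bottle scene 0.84 [212. 287. 238. 321.] [ 0.715 -0.36 ] [0.065 0.109] 64.8
basket top 0.79 [303. 156. 333. 199.] [ 0.495 -0.324] [0.102 0.153] 77.1
basket top 0.69 [294. 225. 354. 288.] [ 0.21  -0.338] [0.211 0.141] 48.2
basket top 0.63 [358. 174. 408. 234.] [ 0.387 -0.569] [0.154 0.201] 73.2
mat top 0.94 [117. 160. 171. 220.] [0.487 0.345] [0.18  0.223] 79.8
mat top 0.73 [203. 122. 285. 190.] [ 0.606 -0.055] [0.283 0.216] 79.9
lid_handle top 0.78 [203. 124. 285. 190.] [ 0.569 -0.062] [0.25 0.19] 80.0
lid_handle top 0.64 [204. 123. 285. 188.] [ 0.561 -0.07 ] [0.27  0.213] 79.9
stand top 0.74 [287. 152. 337. 213.] [ 0.493 -0.313] [0.158 0.204] 77.7
bin top 0.57 [127.  96. 168. 143.] [0.742 0.306] [0.134 0.165] 83.1
brush top 0.94 [218. 198. 271. 214.] [ 0.406 -0.049] [0.199 0.04 ] 85.7
bottle top 0.88 [315. 109. 333. 134.] [ 0.708 -0.358] [0.061 0.097] 61.6
[ 0.49292416 -0.35831244  0.15836065] [ 0.50614896 -0.28825545  0.15030221] [ 0.49953656 -0.32328394  0.15433143] 0.07174827243980078
[[329.22774814 175.93884781]
 [309.04953274 173.07341947]] [ 0.52436193 -0.04676445  0.21040622]
```

The basket on the stand measures about 100x150 mm, and the others are about 140-155 x 200 mm, so it is the smallest. Its handle is at about (0.498,-0.324,0.152) with yaw about -11.5°. The mat centre is at (0.485,0.347).

First I'll turn the tool so the jaws lie along the basket's x.

Call:
{"method": "drive_tool", "body": {
  "linear": [
    [0,0,-10],
    [0,0,-10],
    [0,0,-10],
    [0,0,-10],
    [0,0,-10],
    [0,0,-10],
    [0,0,-10],
    [0,0,-10],
    [0,0,-10],
    [0,0,-10],
    [0,0,-10],
    [0,0,-10],
    [0,0,-10]
  ],
  "rot": [
    [0,0,6.7],
    [0,0,6.7],
    [0,0,6.7],
    [0,0,6.7],
    [0,0,6.7],
    [0,0,6.7],
    [0,0,6.7],
    [0,0,6.7],
    [0,0,6.7],
    [0,0,6.7],
    [0,0,6.7],
    [0,0,6.7],
    [0,0,6.7]
  ],
  "hand": [85,85,85,85,85,85,85,85,85,85,85,85,85],
  "force": 60
}}

```text
t: 3.23
tcp_pos: [0.1611, 0.6021, 0.436]
tool_rot: [0.8, 0.599, -0.004, 0.002]
force: [0.3, 0.2, 0.5]
finger_gap: 0.993
```

```bash
cat >> h.py <<'E'
def to(p,yaw,pitch=0):
    """remaining shift/turn in tool axes; yaw of tool y, pitch about tool x"""
    s=manip.sense(); r=R.from_quat(s['tool_rot'])
    a=np.radians(yaw); y=np.array([np.cos(a),np.sin(a),0]); z=np.array([0,0,-1.]); g=R.from_matrix(np.c_[np.cross(y,z),y,z])*R.from_euler('x',pitch,degrees=True)
    d=r.inv().apply(np.array(p)-s['tcp_pos'])*1000
    print('t',round(s['t'],2),'tcp',np.round(s['tcp_pos'],4),'yaw',round(np.degrees(np.arctan2(*r.apply([0,1,0])[1::-1])),2),'d_mm',np.round(d,1),'rot',np.round(np.degrees((r.inv()*g).as_rotvec()),2),'F',np.round(s['force'],1),'gap',round(s['finger_gap']*85.4,1))
E
python3 - <<'E'
from h import *
to((.498,-.324,.43),-11.5)
E
```

```text
t 3.23 tcp [0.1611 0.6021 0.436 ] yaw -16.35 d_mm [-793.7  584.1   12.6] rot [-0.1   0.53 -4.85] F [0.3 0.2 0.5] gap 84.8
```

Call:
{"method": "drive_tool", "body": {
  "linear": [
    [-20,36,0],
    [-20,36,0],
    [-20,36,0],
    [-20,36,0],
    [-20,36,0],
    [-20,36,0],
    [-20,36,0],
    [-20,36,0],
    [-37,17,0],
    [-37,17,0],
    [-37,17,0],
    [-37,17,0],
    [-37,17,0],
    [-37,17,0],
    [-37,17,0],
    [-37,17,0],
    [-37,17,0],
    [-37,17,0],
    [-37,17,0],
    [-37,17,0]
  ],
  "rot": [
    [0,0,0],
    [0,0,0],
    [0,0,0],
    [0,0,0],
    [0,0,0],
    [0,0,0],
    [0,0,0],
    [0,0,0],
    [0,0,0],
    [0,0,0],
    [0,0,0],
    [0,0,0],
    [0,0,0],
    [0,0,0],
    [0,0,0],
    [0,0,0],
    [0,0,0],
    [0,0,0],
    [0,0,-2],
    [0,0,-2]
  ],
  "hand": [85,85,85,85,85,85,85,85,85,85,85,85,85,85,85,85,85,85,85,85]
}}

```text
t: 4.9
tcp_pos: [0.4713, -0.125, 0.4398]
tool_rot: [0.775, 0.632, 0.006, 0.002]
force: [1.5, -0.4, -0.9]
finger_gap: 0.994
```

```bash
python3 - <<'E'
from h import *
to((.498,-.324,.35),-11.5)
E
```

```text
t 4.9 tcp [ 0.4713 -0.125   0.4398] yaw -11.6 d_mm [-190.2   65.2   89.2] rot [ 0.62 -0.4  -0.1 ] F [ 1.5 -0.4 -0.9] gap 84.9
```

Call:
{"method": "drive_tool", "body": {
  "linear": [
    [-30,10,5],
    [-30,10,10],
    [-30,10,15],
    [-30,10,15],
    [-25,9,15],
    [-20,7,12],
    [-12,4,8],
    [-5,2,4],
    [0,0,0],
    [0,0,0]
  ],
  "rot": [
    [0.3,-0.2,0],
    [0.3,-0.2,0],
    [0,0,0],
    [0,0,0],
    [0,0,0],
    [0,0,0],
    [0,0,0],
    [0,0,0],
    [0,0,0],
    [0,0,0]
  ],
  "hand": [85,85,85,85,85,85,85,85,85,85]
}}

```text
t: 5.73
tcp_pos: [0.496, -0.3359, 0.3542]
tool_rot: [0.778, 0.628, 0.001, 0.004]
force: [0.4, 0.8, 0.4]
finger_gap: 0.995
```

```bash
python3 - <<'E'
from h import *
S=cams.snapshot('scene');T=cams.snapshot('top')
to((.498,-.324,.206),-11.5)
a=cv2.resize(S[150:290,150:270,::-1],(400,467),interpolation=cv2.INTER_CUBIC); b=cv2.resize(T[125:245,270:370,::-1],(389,467),interpolation=cv2.INTER_CUBIC)
cv2.imwrite('pics/c2.png',np.hstack([a,b]))
for n in('scene','top'):
  for d in cams.spot_point('basket_handle',n): print(n,d['score'],d['at'])
E
```

```text
t 5.83 tcp [ 0.4962 -0.3353  0.3548] yaw -12.15 d_mm [ 12.1  -1.9 148.8] rot [ 0.5   0.26 -0.65] F [-0.2  0.3  1.2] gap 85.2
scene 0.93 [199.7, 235.9]
scene 0.86 [155.9, 177.2]
scene 0.7 [108.3, 251.2]
top 0.85 [391.8, 204.5]
top 0.77 [324.7, 257.9]
top 0.61 [320.6, 176.5]
top 0.41 [246.6, 127.4]
```

Call:
{"method": "drive_tool", "body": {
  "linear": [
    [3,-0.5,15],
    [3,-0.5,20],
    [3,-0.5,25],
    [2,0,25],
    [1,0,20],
    [0,0,17],
    [0,0,12],
    [0,0,8],
    [0,0,3],
    [0,0,1],
    [0,0,0]
  ],
  "rot": [
    [0.3,0.2,-0.4],
    [0.2,0,0],
    [0,0,0],
    [0,0,0],
    [0,0,0],
    [0,0,0],
    [0,0,0],
    [0,0,0],
    [0,0,0],
    [0,0,0],
    [0,0,0]
  ],
  "hand": [85,85,85,85,85,85,85,85,85,85,85]
}}

```text
t: 6.85
tcp_pos: [0.5044, -0.3174, 0.2161]
tool_rot: [0.772, 0.636, 0.001, 0.012]
force: [0.1, -0.4, -0.1]
finger_gap: 0.994
```

```bash
python3 - <<'E'
from h import *
S=cams.snapshot('scene');T=cams.snapshot('top')
to((.498,-.324,.204),-11.5)
a=cv2.resize(S[150:290,150:270,::-1],(400,467),interpolation=cv2.INTER_CUBIC); b=cv2.resize(T[125:245,270:370,::-1],(389,467),interpolation=cv2.INTER_CUBIC)
cv2.imwrite('pics/c3.png',np.hstack([a,b]))
E
```

```text
t 6.95 tcp [ 0.5045 -0.3177  0.2166] yaw -10.99 d_mm [-7.2 -5.5 12.5] rot [1.21 0.75 0.5 ] F [-0.6 -0.4 -0.4] gap 85.1
```

View pics/c3.png

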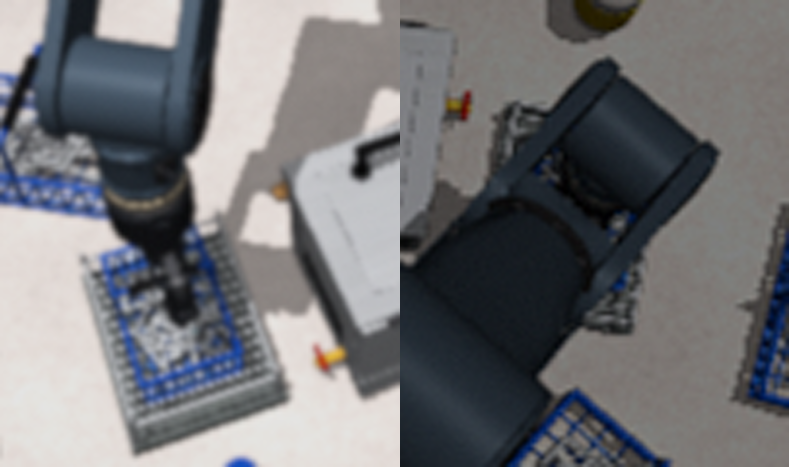

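The gripper straddles the black bar (crop (150,285)) and the basket has not moved. I'll correct the offset, then close.

Call:
{"method": "drive_tool", "body": {
  "linear": [
    [-4,-3,5],
    [-3,-2,4],
    [0,0,2],
    [0,0,0],
    [0,0,0],
    [0,0,0],
    [0,0,0],
    [0,0,0],
    [0,0,0],
    [0,0,0],
    [0,0,0]
  ],
  "rot": [
    [0.6,0.4,0.2],
    [0.5,0.3,0.2],
    [0,0,0],
    [0,0,0],
    [0,0,0],
    [0,0,0],
    [0,0,0],
    [0,0,0],
    [0,0,0],
    [0,0,0],
    [0,0,0]
  ],
  "hand": [85,85,85,60,40,20,0,0,0,0,0],
  "force": 70
}}

```text
t: 7.87
tcp_pos: [0.4984, -0.3261, 0.2072]
tool_rot: [0.774, 0.633, 0.0, 0.003]
force: [0.5, -0.2, -1.4]
finger_gap: 0.112
```

```bash
python3 - <<'E'
from h import *
to((.498,-.324,.206),-11.5)
E
```

```text
t 7.87 tcp [ 0.4984 -0.3261  0.2072] yaw -11.51 d_mm [ 2.  -0.8  1.2] rot [ 0.24  0.17 -0.01] F [ 0.5 -0.2 -1.4] gap 9.6
```

Call:
{"method": "drive_tool", "body": {
  "linear": [
    [0,0,0],
    [0,0,-5],
    [0,0,-8],
    [0,0,-10],
    [0,0,-12],
    [0,0,-12],
    [0,0,-10],
    [0,0,-5],
    [0,0,0],
    [0,0,0]
  ],
  "rot": [
    [0,0,0],
    [0,0,0],
    [0,0,0],
    [0,0,0],
    [0,0,0],
    [0,0,0],
    [0,0,0],
    [0,0,0],
    [0,0,0],
    [0,0,0]
  ],
  "hand": [0,0,0,0,0,0,0,0,0,0]
}}

```text
t: 8.7
tcp_pos: [0.4956, -0.3226, 0.2703]
tool_rot: [0.774, 0.633, -0.0, -0.004]
force: [0.9, -0.2, -6.3]
finger_gap: 0.115
```

```bash
python3 - <<'E'
from h import *
S=cams.snapshot('scene')
to((.498,-.324,.43),-11.5)
cv2.imwrite('pics/c4.png',cv2.resize(S[140:290,140:280,::-1],(560,600),interpolation=cv2.INTER_CUBIC))
print(tri((275.6,189.6),(240,167.3)),[rays('scene',[(182,217)],.1)])
E
```

```text
t 8.75 tcp [ 0.4956 -0.3226  0.2702] yaw -11.44 d_mm [  -0.2    1.6 -159.8] rot [-0.38 -0.25  0.05] F [-1.2 -0.6 -6.8] gap 9.6
[ 0.52436193 -0.04676445  0.21040622] [array([[ 0.38436941, -0.32982304]])]
```

View pics/c4.png

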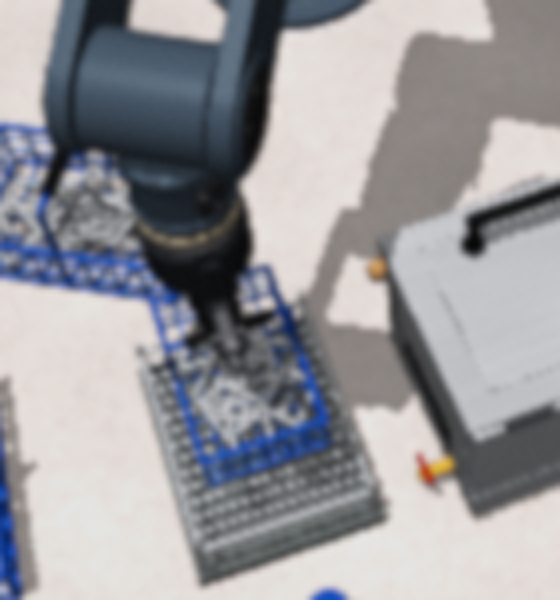

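The basket is held level and clear of the grid. Next I raise it and carry it over the cleaner.

Call:
{"method": "drive_tool", "body": {
  "linear": [
    [0,0,-10],
    [0,0,-18],
    [0,0,-22],
    [0,0,-22],
    [0,0,-22],
    [0,0,-22],
    [0,0,-18],
    [5,0,-14],
    [10,-2,-8],
    [15,-3,-4],
    [20,-5,0],
    [25,-6,0],
    [28,-6,0],
    [28,-6,0],
    [28,-6,0],
    [28,-6,0],
    [28,-6,0],
    [28,-6,0],
    [28,-6,0],
    [28,-6,0]
  ],
  "rot": [
    [0,0,0],
    [0,0,0],
    [0,0,0],
    [0,0,0],
    [0,0,0],
    [0,0,0],
    [0,0,0],
    [0,0,0],
    [0,0,0],
    [0,0,0],
    [0,0,0],
    [0,0,0],
    [0,0,0],
    [0,0,0],
    [0,0,0],
    [0,0,0],
    [0,0,0],
    [0,0,0],
    [0,0,0],
    [0,0,0]
  ],
  "hand": [0,0,0,0,0,0,0,0,0,0,0,0,0,0,0,0,0,0,0,0]
}}

```text
t: 10.42
tcp_pos: [0.4814, 0.0048, 0.4329]
tool_rot: [0.776, 0.63, -0.006, -0.023]
force: [1.1, 0.4, -6.2]
finger_gap: 0.114
```

```bash
python3 - <<'E'
from h import *
to((.485,.346,.43),-11)
E
```

```text
t 10.42 tcp [0.4814 0.0048 0.4329] yaw -11.79 d_mm [334.5 -66.   12.2] rot [-2.41 -1.14 -0.82] F [ 1.1  0.4 -6.2] gap 9.8
```

Call:
{"method": "drive_tool", "body": {
  "linear": [
    [28,-6,0],
    [28,-6,0],
    [28,-6,0],
    [28,-6,0],
    [28,-6,0],
    [28,-6,0],
    [28,-6,0],
    [28,-6,0],
    [26,-5,0],
    [22,-4,0],
    [18,-4,0],
    [12,-2,0],
    [6,-1,0],
    [2,0,0],
    [0,0,0],
    [0,0,0]
  ],
  "rot": [
    [-0.5,-0.3,0],
    [-0.5,-0.3,0],
    [-0.4,-0.2,0],
    [-0.4,-0.2,0],
    [-0.3,0,0],
    [0,0,0],
    [0,0,0],
    [0,0,0],
    [0,0,0],
    [0,0,0],
    [0,0,0],
    [0,0,0],
    [0,0,0],
    [0,0,0],
    [0,0,0],
    [0,0,0]
  ],
  "hand": [0,0,0,0,0,0,0,0,0,0,0,0,0,0,0,0]
}}

```text
t: 11.75
tcp_pos: [0.4503, 0.3516, 0.4231]
tool_rot: [0.77, 0.638, -0.018, -0.015]
force: [-0.5, -0.5, -6.0]
finger_gap: 0.11
```

```bash
python3 - <<'E'
from h import *
to((.485,.346,.17),-11)
E
```

```text
t 11.75 tcp [0.4503 0.3516 0.4231] yaw -10.73 d_mm [  3.3  46.6 251.2] rot [-2.61  0.52  0.28] F [-0.5 -0.5 -6. ] gap 9.4
```

Call:
{"method": "drive_tool", "body": {
  "linear": [
    [0,4,0],
    [0,7,5],
    [0,9,12],
    [0,9,20],
    [0,7,25],
    [0,5,28],
    [0,2,28],
    [0,0,28],
    [0,0,25],
    [0,0,22],
    [0,0,18],
    [0,0,14],
    [0,0,8],
    [0,0,3],
    [0,0,0],
    [0,0,0]
  ],
  "rot": [
    [-1,0.2,0],
    [-0.8,0.2,0],
    [-0.6,0.1,0],
    [0,0,0],
    [0,0,0],
    [0,0,0],
    [0,0,0],
    [0,0,0],
    [0,0,0],
    [0,0,0],
    [0,0,0],
    [0,0,0],
    [0,0,0],
    [0,0,0],
    [0,0,0],
    [0,0,0]
  ],
  "hand": [0,0,0,0,0,0,0,0,0,0,0,0,0,0,0,0]
}}

```text
t: 13.08
tcp_pos: [0.5127, 0.3283, 0.1787]
tool_rot: [0.776, 0.63, 0.01, 0.008]
force: [0.2, -0.5, -5.9]
finger_gap: 0.114
```

```bash
python3 - <<'E'
from h import *
to((.485,.346,.151),-11)
S=cams.snapshot('scene');T=cams.snapshot('top')
a=cv2.resize(S[100:220,290:400,::-1],(400,436),interpolation=cv2.INTER_CUBIC); b=cv2.resize(T[140:240,95:195,::-1],(400,436),interpolation=cv2.INTER_CUBIC)
cv2.imwrite('pics/c5.png',np.hstack([a,b]))
E
```

```text
t 13.08 tcp [0.5127 0.3283 0.1787] yaw -11.87 d_mm [ 11.5 -31.5  27. ] rot [ 1.39 -0.27 -0.87] F [ 0.2 -0.5 -5.9] gap 9.7
```

View pics/c5.png

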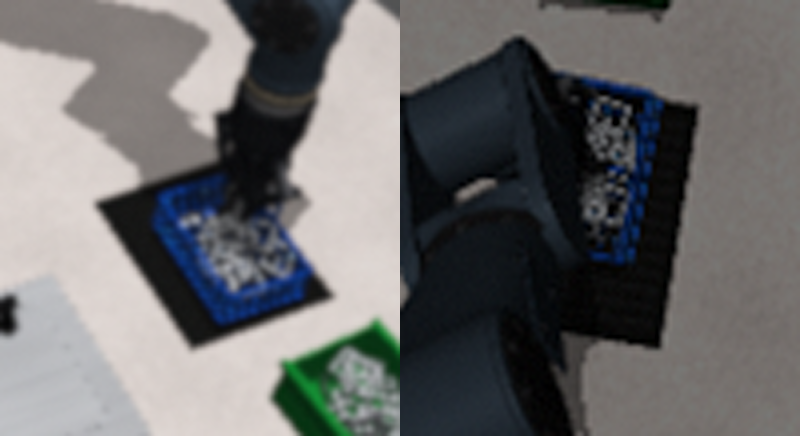

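The basket is over the far part of the mat, which agrees with the numbers (+28 mm in x). I'll correct, then lower.

Call:
{"method": "drive_tool", "body": {
  "linear": [
    [2,-5,0],
    [3,-8,0],
    [3,-8,0],
    [2,-6,0],
    [1,-4,0],
    [0,0,3],
    [0,0,3],
    [0,0,3],
    [0,0,0],
    [0,0,0]
  ],
  "rot": [
    [0.5,0,0],
    [0.5,0,-0.4],
    [0.4,-0.2,-0.4],
    [0,0,0],
    [0,0,0],
    [0,0,0],
    [0,0,0],
    [0,0,0],
    [0,0,0],
    [0,0,0]
  ],
  "hand": [0,0,0,0,0,0,0,0,0,0]
}}

```text
t: 14.02
tcp_pos: [0.4821, 0.3496, 0.1736]
tool_rot: [0.77, 0.638, 0.004, -0.0]
force: [0.8, 0.0, -6.3]
finger_gap: 0.114
```

```bash
python3 - <<'E'
from h import *
to((.485,.346,.151),-11)
E
```

```text
t 14.02 tcp [0.4821 0.3496 0.1736] yaw -10.78 d_mm [-3.1  3.4 22.6] rot [ 0.3  -0.38  0.22] F [ 0.8  0.  -6.3] gap 9.8
```

Call:
{"method": "drive_tool", "body": {
  "linear": [
    [-1,1,3],
    [-1,1,3],
    [-1,1,3],
    [0,0,3],
    [0,0,3],
    [0,0,2],
    [0,0,2],
    [0,0,1],
    [0,0,1],
    [0,0,0],
    [0,0,0]
  ],
  "rot": [
    [0.3,-0.3,0],
    [0,0,0],
    [0,0,0],
    [0,0,0],
    [0,0,0],
    [0,0,0],
    [0,0,0],
    [0,0,0],
    [0,0,0],
    [0,0,0],
    [0,0,0]
  ],
  "hand": [0,0,0,0,0,0,0,0,0,0,0]
}}

```text
t: 14.93
tcp_pos: [0.4865, 0.3451, 0.1518]
tool_rot: [0.771, 0.637, 0.001, -0.0]
force: [0.1, 0.6, -6.2]
finger_gap: 0.113
```

```bash
python3 - <<'E'
from h import *
to((.485,.346,.151),-11)
E
```

```text
t 14.93 tcp [0.4865 0.3451 0.1518] yaw -10.88 d_mm [ 0.6 -1.6  0.8] rot [ 0.06 -0.09  0.12] F [ 0.1  0.6 -6.2] gap 9.6
```

Still carrying the full weight, so I'll keep lowering in small steps until it touches.

Call:
{"method": "drive_tool", "body": {
  "linear": [
    [0,0,1],
    [0,0,1],
    [0,0,0.5],
    [0,0,0]
  ],
  "rot": [
    [0,0,0],
    [0,0,0],
    [0,0,0],
    [0,0,0]
  ],
  "hand": [0,0,0,0]
}}

```text
t: 15.27
tcp_pos: [0.4866, 0.3452, 0.1513]
tool_rot: [0.771, 0.637, 0.002, 0.0]
force: [-0.5, 0.2, -4.2]
finger_gap: 0.112
```

Call:
{"method": "drive_tool", "body": {
  "linear": [
    [0,0,1],
    [0,0,1],
    [0,0,1],
    [0,0,0]
  ],
  "rot": [
    [0,0,0],
    [0,0,0],
    [0,0,0],
    [0,0,0]
  ],
  "hand": [0,0,0,0]
}}

```text
t: 15.6
tcp_pos: [0.4866, 0.3453, 0.1513]
tool_rot: [0.771, 0.637, 0.002, 0.0]
force: [1.2, 0.1, -6.8]
finger_gap: 0.109
```

Call:
{"method": "drive_tool", "body": {
  "linear": [
    [0,0,3],
    [0,0,3],
    [0,0,0],
    [0,0,0]
  ],
  "rot": [
    [0,0,0],
    [0,0,0],
    [0,0,0],
    [0,0,0]
  ],
  "hand": [0,0,0,0]
}}

```text
t: 15.93
tcp_pos: [0.487, 0.3456, 0.1522]
tool_rot: [0.771, 0.637, 0.004, 0.001]
force: [1.2, -0.2, -5.5]
finger_gap: 0.116
```

Call:
{"method": "drive_tool", "body": {
  "linear": [
    [0,0,3],
    [0,0,4]
  ],
  "rot": [
    [0,0,0],
    [0,0,0]
  ],
  "hand": [0,0]
}}

```text
t: 16.1
tcp_pos: [0.4875, 0.3459, 0.151]
tool_rot: [0.77, 0.638, 0.004, 0.001]
force: [-11.5, -7.1, 44.1]
finger_gap: 0.115
```

Firm contact: the basket is down. I'll relax and open.

Call:
{"method": "drive_tool", "body": {
  "linear": [
    [0,0,0],
    [0,0,0],
    [0,0,0],
    [0,0,0],
    [0,0,0],
    [0,0,0],
    [0,0,0],
    [0,0,0],
    [0,0,0],
    [0,0,0]
  ],
  "rot": [
    [0,0,0],
    [0,0,0],
    [0,0,0],
    [0,0,0],
    [0,0,0],
    [0,0,0],
    [0,0,0],
    [0,0,0],
    [0,0,0],
    [0,0,0]
  ],
  "hand": [0,0,10,15,25,40,60,85,85,85]
}}

```text
t: 16.93
tcp_pos: [0.4903, 0.3472, 0.1502]
tool_rot: [0.77, 0.637, 0.007, 0.002]
force: [-0.1, 0.0, 0.7]
finger_gap: 0.977
```

Call:
{"method": "drive_tool", "body": {
  "linear": [
    [0,0,-5],
    [0,0,-10],
    [0,0,-15],
    [0,0,-20],
    [0,0,-25],
    [0,0,-28],
    [0,0,-28],
    [0,0,-28],
    [0,0,-28],
    [0,0,-25],
    [0,0,-20],
    [0,0,-10],
    [0,0,0]
  ],
  "rot": [
    [0,0,0],
    [0,0,0],
    [0,0,0],
    [0,0,0],
    [0,0,0],
    [0,0,0],
    [0,0,0],
    [0,0,0],
    [0,0,0],
    [0,0,0],
    [0,0,0],
    [0,0,0],
    [0,0,0]
  ],
  "hand": [85,85,85,85,85,85,85,85,85,85,85,85,85]
}}

```text
t: 18.02
tcp_pos: [0.4847, 0.3448, 0.415]
tool_rot: [0.77, 0.637, 0.01, 0.003]
force: [-0.2, 0.6, 0.6]
finger_gap: 0.995
```

```bash
python3 - <<'E'
from h import *
S=cams.snapshot('scene');T=cams.snapshot('top')
to((.524,-.048,.35),-10)
cv2.imwrite('pics/c6.png',cv2.resize(S[100:220,280:420,::-1],(560,480),interpolation=cv2.INTER_CUBIC))
rect('basket','scene',.049)
for n in('scene','top'):
  for d in cams.spot_point('basket_handle',n): print(n,d['score'],d['at'],rays(n,[d['at']],.096))
E
```

```text
t 18.12 tcp [0.4841 0.3445 0.4123] yaw -10.79 d_mm [-378.7  111.9   60.2] rot [ 0.78 -0.54 -0.79] F [ 0.2 -0.4 -0.5] gap 85.2
basket scene 0.87 [ 89. 233. 148. 304.] [ 0.394 -0.583] [0.166 0.231] 76.1
basket scene 0.86 [124. 161. 195. 217.] [ 0.195 -0.325] [0.227 0.217] 46.5
basket scene 0.72 [332. 145. 372. 185.] [0.499 0.351] [0.15  0.176] 75.3
scene 0.89 [110.7, 249.8] [[ 0.36703495 -0.57647717]]
scene 0.8 [155.9, 177.3] [[ 0.17927863 -0.33302926]]
scene 0.59 [353.7, 152.4] [[0.48222769 0.35440465]]
top 0.9 [325.6, 259.5] [[ 0.1974218  -0.34167036]]
top 0.82 [390.1, 204.1] [[ 0.39101726 -0.58457403]]
top 0.81 [134.7, 182.8] [[0.49477491 0.34919473]]
```

View pics/c6.png

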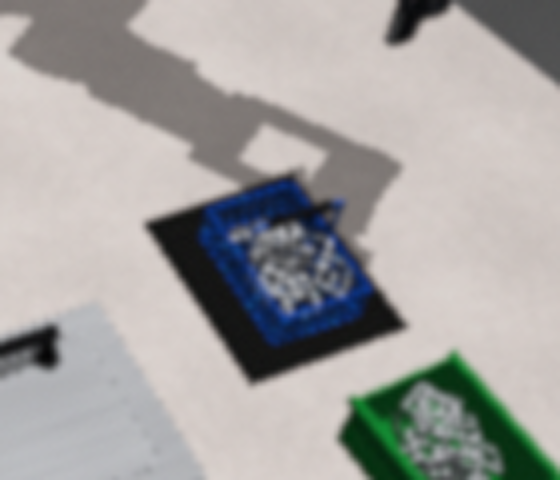

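The basket stands upright near the mat centre, at about (0.488,0.35). Next is the lid handle at (0.524,-0.048,0.212).

Call:
{"method": "drive_tool", "body": {
  "linear": [
    [-10,3,0],
    [-20,6,0],
    [-28,8,0],
    [-30,9,0],
    [-30,9,0],
    [-30,9,0],
    [-30,9,0],
    [-30,9,0],
    [-30,9,0],
    [-30,9,0],
    [-30,9,0],
    [-30,9,5],
    [-25,7,10],
    [-20,5,10],
    [-12,3,10],
    [-5,1,5],
    [0,0,0],
    [0,0,0]
  ],
  "rot": [
    [0.4,-0.3,-0.4],
    [0.4,-0.2,-0.4],
    [0,0,0],
    [0,0,0],
    [0,0,0],
    [0,0,0],
    [0,0,0],
    [0,0,0],
    [0,0,0],
    [0,0,0],
    [0,0,0],
    [0,0,0],
    [0,0,0],
    [0,0,0],
    [0,0,0],
    [0,0,0],
    [0,0,0],
    [0,0,0]
  ],
  "hand": [85,85,85,85,85,85,85,85,85,85,85,85,85,85,85,85,85,85]
}}

```text
t: 19.77
tcp_pos: [0.5207, -0.0889, 0.3468]
tool_rot: [0.764, 0.645, -0.024, -0.016]
force: [-0.6, 0.6, -0.7]
finger_gap: 0.996
```

```bash
python3 - <<'E'
from h import *
to((.524,-.048,.267),-10)
E
```

```text
t 19.77 tcp [ 0.5207 -0.0889  0.3468] yaw -9.72 d_mm [42.   0.7 79.2] rot [-3.15  0.87  0.3 ] F [-0.6  0.6 -0.7] gap 85.1
```

Call:
{"method": "drive_tool", "body": {
  "linear": [
    [4,0,0],
    [8,0,0],
    [10,0,0],
    [8,0,0],
    [6,0,0],
    [3,0,0],
    [0,0,0],
    [0,0,0]
  ],
  "rot": [
    [-1,0.3,0.3],
    [-1,0.3,0],
    [-0.8,0.2,0],
    [-0.3,0,0],
    [0,0,0],
    [0,0,0],
    [0,0,0],
    [0,0,0]
  ],
  "hand": [85,85,85,85,85,85,85,85]
}}

```text
t: 20.43
tcp_pos: [0.5277, -0.04, 0.349]
tool_rot: [0.763, 0.646, 0.003, 0.002]
force: [0.1, -0.3, -0.3]
finger_gap: 0.998
```

```bash
python3 - <<'E'
from h import *
to((.524,-.048,.267),-10)
E
```

```text
t 20.43 tcp [ 0.5277 -0.04    0.349 ] yaw -9.52 d_mm [-8.6 -2.9 82. ] rot [ 0.43 -0.12  0.48] F [ 0.1 -0.3 -0.3] gap 85.3
```

Call:
{"method": "drive_tool", "body": {
  "linear": [
    [-3,-1,6],
    [-3,-1,10],
    [-2,-1,12],
    [0,-1,14],
    [0,-1,12],
    [0,0,10],
    [0,0,7],
    [0,0,4],
    [0,0,0],
    [0,0,0]
  ],
  "rot": [
    [0.4,0,0.4],
    [0,0,0],
    [0,0,0],
    [0,0,0],
    [0,0,0],
    [0,0,0],
    [0,0,0],
    [0,0,0],
    [0,0,0],
    [0,0,0]
  ],
  "hand": [85,85,85,85,85,85,85,85,85,85]
}}

```text
t: 21.27
tcp_pos: [0.5219, -0.0514, 0.2688]
tool_rot: [0.767, 0.641, -0.0, 0.0]
force: [-0.0, 0.4, 0.5]
finger_gap: 0.995
```

```bash
python3 - <<'E'
from h import *
to((.524,-.048,.267),-10)
E
```

```text
t 21.27 tcp [ 0.5219 -0.0514  0.2688] yaw -10.23 d_mm [3.7 1.4 1.8] rot [-0.01  0.02 -0.23] F [-0.   0.4  0.5] gap 84.9
```

Aligned. Close at 80 N and check.

Call:
{"method": "drive_tool", "body": {
  "linear": [
    [2,1,2],
    [0,0,0],
    [0,0,0],
    [0,0,0],
    [0,0,0],
    [0,0,0],
    [0,0,0],
    [0,0,0],
    [0,0,0]
  ],
  "rot": [
    [0,0,0],
    [0,0,0],
    [0,0,0],
    [0,0,0],
    [0,0,0],
    [0,0,0],
    [0,0,0],
    [0,0,0],
    [0,0,0]
  ],
  "hand": [85,60,40,20,0,0,0,0,0],
  "force": 80
}}

```text
t: 22.02
tcp_pos: [0.5234, -0.0495, 0.2693]
tool_rot: [0.767, 0.642, -0.0, 0.001]
force: [1.6, -0.5, -1.4]
finger_gap: 0.136
```

```bash
python3 - <<'E'
from h import *
to((.524,-.048,.267),-10)
# arc in tool frame (tool y forward, z down), from closed
for a in range(0,55,5):
    t=np.radians(a); print(a, round(150-(150*np.cos(t)-46*np.sin(t)),1), round(-(150*np.sin(t)+46*np.cos(t)-46),1))
E
```

```text
t 22.02 tcp [ 0.5234 -0.0495  0.2693] yaw -10.17 d_mm [1.6 0.3 2.3] rot [ 0.09  0.09 -0.17] F [ 1.6 -0.5 -1.4] gap 11.6
0 0.0 -0.0
5 4.6 -12.9
10 10.3 -25.3
15 17.0 -37.3
20 24.8 -48.5
25 33.5 -59.1
30 43.1 -68.8
35 53.5 -77.7
40 64.7 -85.7
45 76.5 -92.6
50 88.8 -98.5
```

The grip is on the bar (11.6 mm reading, consistent with a 14 mm bar). Now I raise the lid along its arc, tool kept vertical.

Call:
{"method": "drive_tool", "body": {
  "linear": [
    [0,2,-6],
    [0,2.5,-6],
    [0,2.5,-6],
    [0,3,-6],
    [0,3.5,-6],
    [0,3.5,-6],
    [0,4,-5.5],
    [0,4,-5.5]
  ],
  "rot": [
    [0,0,0],
    [0,0,0],
    [0,0,0],
    [0,0,0],
    [0,0,0],
    [0,0,0],
    [0,0,0],
    [0,0,0]
  ],
  "hand": [0,0,0,0,0,0,0,0]
}}

```text
t: 22.68
tcp_pos: [0.5456, -0.0535, 0.315]
tool_rot: [0.767, 0.642, -0.006, -0.006]
force: [1.2, -1.5, -10.6]
finger_gap: 0.131
```

```bash
cat >> h.py <<'E'
def lidang():
    s=manip.sense(); h=s['tcp_pos']+.0573*R.from_quat(s['tool_rot']).apply([0,0,1])
    u=np.array([np.cos(np.radians(-10)),np.sin(np.radians(-10)),0]); H=np.array([.5234,-.0495,.212])+.150*u; v=h-H
    r=-v@u; z=h[2]-.166; print('lid deg',round(np.degrees(np.arctan2(z,r)-np.arctan2(46,150)),1),'radius',round(np.hypot(r,z)*1000,1),'(156.9) handle',np.round(h,4))
E
python3 - <<'E'
from h import *
to((.611,-.065,.368),-10); lidang()
E
```

```text
t 22.68 tcp [ 0.5456 -0.0535  0.315 ] yaw -10.15 d_mm [  0.2  65.5 -54.1] rot [-0.97  0.05 -0.15] F [  1.2  -1.5 -10.6] gap 11.2
lid deg 18.5 radius 157.8 (156.9) handle [ 0.5446 -0.0534  0.2577]
```

Call:
{"method": "drive_tool", "body": {
  "linear": [
    [0,4.2,-5.4],
    [0,4.4,-5.3],
    [0,4.6,-5],
    [0,4.8,-4.9],
    [0,5,-4.7],
    [0,5.2,-4.5],
    [0,5.4,-4.3],
    [0,5.5,-4.1],
    [0,5.6,-3.9]
  ],
  "rot": [
    [-0.3,0,0],
    [-0.3,0,0],
    [-0.3,0,0],
    [0,0,0],
    [0,0,0],
    [0,0,0],
    [0,0,0],
    [0,0,0],
    [0,0,0]
  ],
  "hand": [0,0,0,0,0,0,0,0,0]
}}

```text
t: 23.43
tcp_pos: [0.5901, -0.0614, 0.3608]
tool_rot: [0.767, 0.642, -0.004, -0.004]
force: [-1.5, -0.5, -8.6]
finger_gap: 0.131
```

```bash
python3 - <<'E'
from h import *
to((.611,-.065,.368),-10); lidang()
E
```

```text
t 23.43 tcp [ 0.5901 -0.0614  0.3608] yaw -10.12 d_mm [ 0.1 21.1 -7.4] rot [-0.68  0.08 -0.12] F [-1.5 -0.5 -8.6] gap 11.2
lid deg 41.9 radius 160.6 (156.9) handle [ 0.5894 -0.0613  0.3035]
```

Call:
{"method": "drive_tool", "body": {
  "linear": [
    [0,5.5,-3],
    [0,5.5,-2.6],
    [0,4,-2],
    [0,2,-0.5],
    [0,0,0],
    [0,0,0],
    [0,0,0],
    [0,0,0]
  ],
  "rot": [
    [0,0,0],
    [0,0,0],
    [0,0,0],
    [0,0,0],
    [0,0,0],
    [0,0,0],
    [0,0,0],
    [0,0,0]
  ],
  "hand": [0,0,0,0,0,0,0,0]
}}

```text
t: 24.1
tcp_pos: [0.607, -0.0644, 0.3705]
tool_rot: [0.767, 0.642, -0.008, -0.008]
force: [-4.4, -1.2, -1.6]
finger_gap: 0.128
```

```bash
python3 - <<'E'
from h import *
to((.611,-.065,.368),-10); lidang()
S=cams.snapshot('scene');T=cams.snapshot('top')
cv2.imwrite('pics/s7.png',cv2.resize(S[120:300,170:410,::-1],(800,600),interpolation=cv2.INTER_CUBIC))
u=np.array([np.cos(np.radians(-10)),np.sin(np.radians(-10)),0]);v=np.array([-u[1],u[0],0]);H=np.array([.6725,-.0755,.166])
for a in(0,45,50,55):
  t=np.radians(a)
  for n in('scene','top'): print(a,n,[((proj(n,H+.19*(-u*np.cos(t)+np.array([0,0,np.sin(t)]))+.008*(u*np.sin(t)+np.array([0,0,np.cos(t)]))+w*v)[0]-([170,120] if n=='scene' else 0))*(10/3 if n=='scene' else 1)).round(0).tolist() for w in(-.128,.128)])
for n in('scene','top'):
  for k in('lid_handle','lid_hinge','basket','mat','bottle','bin','brush'): print(n,k,[(round(d['score'],2),np.round(d['at'],1).tolist()) for d in cams.spot_point(k,n)])
E
```

```text
t 24.1 tcp [ 0.607  -0.0644  0.3705] yaw -10.11 d_mm [0.1 4.1 2.4] rot [-1.26  0.1  -0.11] F [-4.4 -1.2 -1.6] gap 11.0
lid deg 48.7 radius 161.4 (156.9) handle [ 0.6058 -0.0643  0.3132]
0 scene [[213.0, 266.0], [447.0, 184.0]]
0 top [[276.0, 185.0], [204.0, 175.0]]
45 scene [[233.0, 236.0], [496.0, 146.0]]
45 top [[280.0, 162.0], [202.0, 151.0]]
50 scene [[239.0, 240.0], [505.0, 148.0]]
50 top [[280.0, 158.0], [202.0, 147.0]]
55 scene [[245.0, 246.0], [514.0, 153.0]]
55 top [[281.0, 153.0], [202.0, 142.0]]
scene lid_handle [(0.63, [287.7, 193.7])]
scene lid_hinge [(0.8, [298.4, 233.5])]
scene basket [(0.68, [352.9, 168.2]), (0.68, [159.0, 197.6]), (0.58, [120.3, 269.4])]
scene mat [(0.77, [346.1, 166.2])]
scene bottle [(0.79, [223.7, 313.4])]
scene bin [(0.77, [387.4, 219.3])]
scene brush []
top lid_handle [(0.57, [245.6, 141.0])]
top lid_hinge [(0.87, [244.4, 127.4])]
top basket [(0.88, [383.5, 206.1]), (0.77, [324.1, 258.3]), (0.69, [144.1, 182.8])]
top mat [(0.77, [142.2, 188.2]), (0.37, [318.7, 125.5])]
top bottle [(0.93, [322.8, 121.9]), (0.46, [310.3, 179.8]), (0.41, [142.2, 188.2])]
top bin [(0.89, [147.0, 122.0])]
top brush [(0.77, [242.8, 205.0]), (0.47, [246.3, 162.0]), (0.39, [143.5, 191.0])]
```

View pics/s7.png

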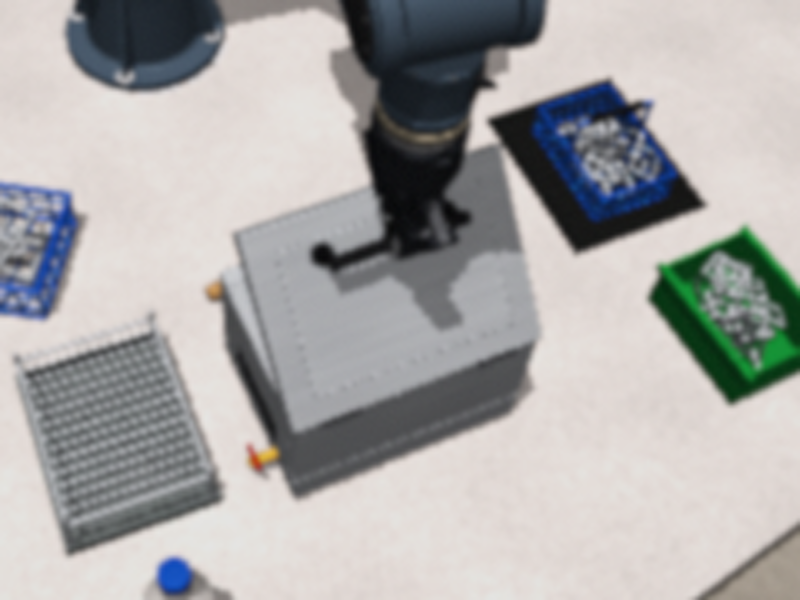

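```bash
python3 - <<'E'
from h import *
from scipy.optimize import least_squares
O=np.array([[236,234],[498,148],[295,432],[540,338]])/(10/3)+[170,120]
def f(p,yaw=None):
  t,hx,hy,yw=p; c,s=np.cos(yw),np.sin(yw); u=np.array([c,s,0]);v=np.array([-s,c,0]);z=np.array([0,0,1.]);H=np.array([hx,hy,.166])
  e=-u*np.cos(t)+z*np.sin(t); n=u*np.sin(t)+z*np.cos(t)
  return (proj('scene',[H+l*e+.008*n+w*v for l in(.19,0) for w in(-.128,.128)])-O).ravel()
r=least_squares(f,[.85,.6725,-.0755,-.175]);print(np.degrees(r.x[[0,3]]),r.x[1:3],np.round(r.fun,1), np.degrees(np.sqrt(np.diag(np.linalg.inv(r.jac.T@r.jac))))[0])
u=np.array([np.cos(np.radians(-10)),np.sin(np.radians(-10)),0])
h=tri((287.7,193.7),(245.6,141));print(h)
E
```

```text
[ 46.71552826 -10.36427901] [ 0.67046301 -0.07508218] [-0.3  0.2  0.3 -0.9 -0.8  0.4  0.9 -0. ] 2.3893050266382363
[ 0.59958315 -0.06858092  0.29673494]
```

The camera fit gives 46.7° ± 2.4 and the kinematics 48.7°. I'll raise about 2° more to centre it.

Call:
{"method": "drive_tool", "body": {
  "linear": [
    [0,4,-2.5],
    [0,4,-2],
    [0,1,-0.5],
    [0,0,0],
    [0,0,0],
    [0,0,0],
    [0,0,0],
    [0,0,0],
    [0,0,0]
  ],
  "rot": [
    [-0.5,0,0],
    [-0.5,0,0],
    [0,0,0],
    [0,0,0],
    [0,0,0],
    [0,0,0],
    [0,0,0],
    [0,0,0],
    [0,0,0]
  ],
  "hand": [0,0,0,0,0,0,0,0,0]
}}

```text
t: 25.65
tcp_pos: [0.6167, -0.066, 0.3758]
tool_rot: [0.767, 0.642, -0.002, -0.0]
force: [-3.9, -0.3, -2.9]
finger_gap: 0.123
```

```bash
python3 - <<'E'
from h import *
to((.611,-.065,.368),-10); lidang()
S=cams.snapshot('scene')
cv2.imwrite('pics/s8.png',cv2.resize(S[150:270,220:350,::-1],(780,720),interpolation=cv2.INTER_CUBIC)[:600])
E
```

```text
t 25.65 tcp [ 0.6167 -0.066   0.3758] yaw -10.09 d_mm [ 0.  -5.8  7.8] rot [-0.15  0.1  -0.09] F [-3.9 -0.3 -2.9] gap 10.5
lid deg 53.0 radius 162.2 (156.9) handle [ 0.6165 -0.0661  0.3185]
```

View pics/s8.png

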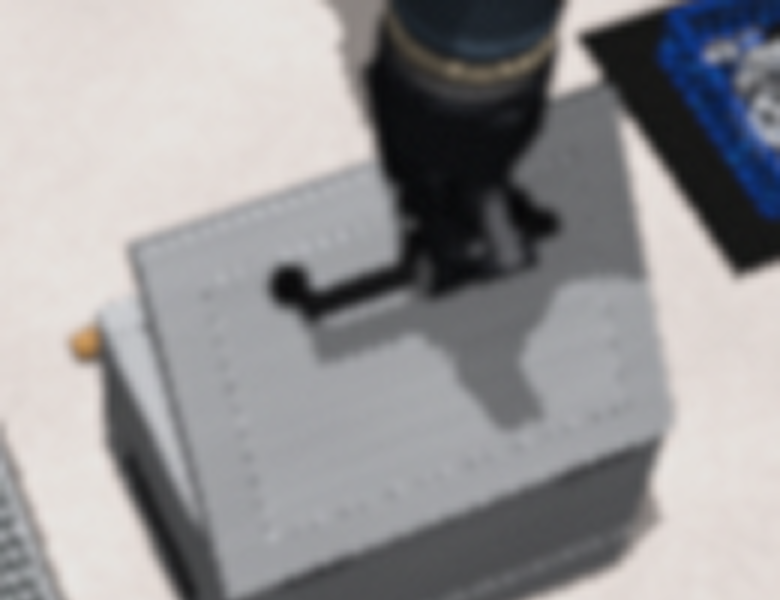

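```bash
python3 - <<'E'
from h import *
from scipy.optimize import least_squares
def f(p,O):
  t,hx,hy,yw=p; c,s=np.cos(yw),np.sin(yw); u=np.array([c,s,0]);v=np.array([-s,c,0]);z=np.array([0,0,1.]);H=np.array([hx,hy,.166])
  e=-u*np.cos(t)+z*np.sin(t); n=u*np.sin(t)+z*np.cos(t)
  return (proj('scene',[H+l*e+.008*n+w*v for l in(.19,0) for w in(-.128,.128)])-O).ravel()
O=np.array([[130,245],[605,84],[226,598],[671,424]])/6+[220,150]
O1=np.array([[236,234],[498,148],[295,432],[540,338]])/(10/3)+[170,120]
for o in(O1,O):
  r=least_squares(f,[.85,.6725,-.0755,-.175],args=(o,));print(np.degrees(r.x[[0,3]]),r.x[1:3],np.round(r.fun,1))
  r=least_squares(lambda p:f([p[0],.673,-.0755,-.176],o),[.85]);print(np.degrees(r.x),np.round(r.fun,1))
s=manip.sense();print(s['t'],s['tcp_pos'],s['qd'].round(4),s['force'])
E
```

```text
[ 46.71552826 -10.36427901] [ 0.67046301 -0.07508218] [-0.3  0.2  0.3 -0.9 -0.8  0.4  0.9 -0. ]
[45.5708645] [-0.5  0.9 -0.1 -0.5 -0.4  1.3  1.2  0.4]
[ 50.89296013 -10.05635232] [ 0.66773116 -0.07487143] [-0.4  0.3  0.3 -0.4 -0.3 -0.   0.5  0. ]
[47.90983922] [-0.6  0.8 -0.3  0.2  0.5  1.3  1.4  1.2]
25.7 [ 0.61669261 -0.06604048  0.37577146] [ 0.0008 -0.0006 -0.0008 -0.0011  0.0004  0.0017] [-3.17336588 -0.90675873 -2.36879294]
```

The estimates bracket 50° (camera 48-51, kinematics 50-53). I'll check that the hold is steady over 1 s.

Call:
{"method": "drive_tool", "body": {
  "linear": [
    [0,0,0],
    [0,0,0],
    [0,0,0],
    [0,0,0],
    [0,0,0],
    [0,0,0],
    [0,0,0],
    [0,0,0],
    [0,0,0],
    [0,0,0],
    [0,0,0],
    [0,0,0]
  ],
  "rot": [
    [0,0,0],
    [0,0,0],
    [0,0,0],
    [0,0,0],
    [0,0,0],
    [0,0,0],
    [0,0,0],
    [0,0,0],
    [0,0,0],
    [0,0,0],
    [0,0,0],
    [0,0,0]
  ],
  "hand": [0,0,0,0,0,0,0,0,0,0,0,0]
}}

```text
t: 26.7
tcp_pos: [0.6167, -0.0661, 0.3758]
tool_rot: [0.767, 0.642, -0.001, -0.0]
force: [-3.7, -0.0, -1.6]
finger_gap: 0.123
```

```bash
python3 - <<'E'
from h import *
lidang(); to((.611,-.065,.368),-10)
O={}
for n in('scene','top'):
  cams.snapshot(n)
  for k in('lid_handle','lid_hinge'): O[n,k]=[d['at'] for d in cams.spot_point(k,n)][:1]; print(n,k,O[n,k])
  rect('mat',n,.004,1); rect('bottle',n,.1,1); rect('bin',n,.07,1); rect('brush',n,.02,1); rect('basket',n,.049,3)
u=np.array([np.cos(np.radians(-10)),np.sin(np.radians(-10)),0]);z=np.array([0,0,1.])
for a in(45,50,55):
  t=np.radians(a);H=np.array([.673,-.0755,.166]); p=H+.15*(-u*np.cos(t)+z*np.sin(t))+.046*(u*np.sin(t)+z*np.cos(t)); print(a,p.round(3),proj('scene',p),proj('top',p))
E
```

```text
lid deg 53.0 radius 162.3 (156.9) handle [ 0.6165 -0.0661  0.3185]
t 26.7 tcp [ 0.6167 -0.0661  0.3758] yaw -10.09 d_mm [ 0.1 -5.7  7.8] rot [-0.15  0.1  -0.09] F [-3.7 -0.  -1.6] gap 10.5
scene lid_handle [[289.3, 198.2]]
scene lid_hinge [[294.9, 236.7]]
mat scene 0.82 [319. 146. 381. 197.] [0.484 0.347] [0.176 0.221] 80.6
bottle scene 0.74 [214. 287. 236. 321.] [ 0.715 -0.36 ] [0.064 0.101] 60.4
bin scene 0.79 [367. 190. 421. 243.] [0.751 0.297] [0.155 0.166] 83.1
basket scene 0.73 [126. 164. 195. 214.] [ 0.196 -0.326] [0.229 0.213] 48.3
basket scene 0.69 [ 88. 234. 147. 306.] [ 0.394 -0.587] [0.17  0.233] 73.0
basket scene 0.62 [335. 148. 374. 185.] [0.505 0.348] [0.132 0.161] 75.1
top lid_handle [[244.6, 132.7]]
top lid_hinge [[244.6, 128.6]]
mat top 0.67 [116. 159. 170. 214.] [0.487 0.346] [0.184 0.218] 80.6
bottle top 0.93 [315. 107. 333. 134.] [ 0.708 -0.358] [0.07  0.087] 87.8
bin top 0.7 [128.  98. 166. 143.] [0.738 0.307] [0.132 0.165] 83.0
brush top 0.59 [233. 197. 272. 214.] [ 0.408 -0.074] [0.141 0.042] 88.5
basket top 0.82 [293. 226. 354. 289.] [ 0.206 -0.344] [0.216 0.144] 47.6
basket top 0.63 [216. 121. 282. 162.] [ 0.646 -0.08 ] [0.248 0.116] 80.2
45 [ 0.601 -0.063  0.305] [[288.82920938 191.56945907]] [[243.24474993 139.99413693]]
50 [ 0.613 -0.065  0.31 ] [[290.93987338 193.70387907]] [[243.7416405  135.91468459]]
55 [ 0.625 -0.067  0.315] [[293.13432817 196.23094115]] [[244.27738212 131.74465146]]
```

Steady, with no drift. The handle-based estimates lean to 51-53°, so I'll ease it down about 1.5°.

Call:
{"method": "drive_tool", "body": {
  "linear": [
    [0,-2.5,1.5],
    [0,-1.5,1],
    [0,0,0],
    [0,0,0],
    [0,0,0],
    [0,0,0],
    [0,0,0],
    [0,0,0]
  ],
  "rot": [
    [0,0,0],
    [0,0,0],
    [0,0,0],
    [0,0,0],
    [0,0,0],
    [0,0,0],
    [0,0,0],
    [0,0,0]
  ],
  "hand": [0,0,0,0,0,0,0,0]
}}

```text
t: 28.17
tcp_pos: [0.6133, -0.0654, 0.3745]
tool_rot: [0.767, 0.642, -0.0, 0.001]
force: [-3.7, -0.5, -1.1]
finger_gap: 0.128
```

```bash
python3 - <<'E'
from h import *
lidang(); print(manip.sense()['force'],manip.sense()['qd'].round(3))
E
```

```text
lid deg 51.8 radius 162.2 (156.9) handle [ 0.6134 -0.0656  0.3172]
[-3.74031139 -0.48459587 -1.08306251] [ 0.002  0.003 -0.001 -0.001  0.001  0.   ]
```

```bash
python3 -c "
from station import order; print(order.sign_off())"
```

```text
the job is handed in; nothing more can be done
None
```

The basket is on the mat and let go, and the gripper is holding the lid open at about 50°. I handed the job in at about 28 s of robot time; the hand-in reports no verdict.

- **Basket:** I took the smallest one, from the drip stand, lifted it by its bail and set it down upright. It sits about 5–15 mm from the mat's centre by the images (limit 45 mm). While setting it down I pressed to about 44 N to be sure it touched, then relaxed before letting go.
- **Lid angle:** My checks disagreed by a few degrees. Before I eased the lid down about 1.2°, the lid's corners in the picture gave 48–51° and the arm's position gave 50–53°. After that the arm's position read 51.8°. I took no camera picture after the last adjustment.
- **Lid hold:** It did not drift in a 1 s check made just before that adjustment. The bar appears to have slid about 5 mm in the pads during the lift, but the grip held.
- **Bottle, bin and brush:** The bottle and bin have not moved. The brush was partly hidden behind the arm in the last picture; the arm stayed well above it throughout.

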